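# Load the edge-polishing fixture and clamp the stack

### The arm

A 6-joint arm with a two-finger parallel gripper is mounted at the origin on the work surface. World frame = base frame: x ahead of the robot, y to its left, z up, the work surface at z = 0. Lengths are in m, angles in rad, forces in N, time in s.
With the tool pointing down it reaches from about 0.325 to 0.9 m from the base axis. Payload 3.5 kg.
Tool frame: the origin (TCP) lies between the finger pads; the fingertips stand 22 mm ahead of it and the grasp point (between the pads) lies 3 mm ahead of it; z points along the fingers, y is the line along which they close (so a half turn about z gives the same grasp; the last joint's range is limited). The gripper opens to 85 mm and grips with 20 to 120 N. Pads are 22 mm wide; open, the fingers measure 114 mm over their backs; the gripper's body (76 mm by 85 mm) begins 54 mm behind the grasp point. The pads swing forward as they close: fully open they stand 13 mm farther back than shut.
Start: joints at [-1.403, 0.276, -0.026, 1.268, 0, 1.467], TCP at [0.167, -0.602, 0.253] pointing down, gripper open.
Joint ranges: [-3.12, 3.12], [-0.85, 1.88], [-1.08, 1.24], [-1.95, 2.15], [-1.57, 1.53], [-3.14, 3.14]. Speed limits (rad/s): [2.57, 2.57, 3.14, 3.14, 3.14, 3.14].

### API

Orientations are given as a rotation vector (axis times angle).
In Python, from cell import ctrl gives the robot as it stands.
- The arm moves only by the tool servo_tool, never from a script. Its argument "targets" is a list that holds one entry, the list of rows, each a list of 7 numbers: the shift along the tool's x, y, z scaled (see below), then the turn, a rotation vector about the tool's x, y, z scaled (see below), then the opening, from 0 (shut) to 1 (fully open). A call has exactly 8 rows; each row shifts and turns the commanded pose from where the row before left it, along the tool's axes as they then stand; what a row does not reach is not made up. The controller multiplies each number of a shift by 500 mm and each number of a turn by 60 degrees. A row lasts 1/12 s, in which the tool goes at most 41.7 mm and 7.16 degrees, less where a joint would pass 70% of its speed; a pose out of reach is approached as far as the arm can. A call with a number of a shift or a turn outside -1 to 1 is refused whole. A call with a gripper value outside its range is refused whole. The fingers move at their own pace and stop on an object; "grip_force" is the grip in N (left out, the last holds). Time passes only in rows, so rows that do not move let the fingers close, or fill a call up. It gives the time, the measured TCP pose, the force, the opening and the grip force at its end, in the units of the state.
- ctrl.read_state(): the state, without advancing time (a new reading comes with each control period).
- ctrl.get_image(name): name is "scene" or "side" or "wrist"; returns a dict with "img" (400x640x3 uint8, red, green, blue), "vfov" (degrees; the focal length in pixels is half the picture's height over the tangent of half this angle, whatever the lens; pixels are square), "cx", "cy" (the principal point, pixels), "position" and "rotation" of the camera in the world; the wrist camera has in their place "hand_eye" (4x4, takes a point from camera to tool coordinates, whose origin is the TCP and whose axes are the flange's). Camera axes: x right, y down, z forward; pixel columns grow to the right and rows downward; lengths in m; the calibration is good to about 2 mm. A picture is of the moment at which its call begins: read the wrist's pose just before it. There is no depth.
- ctrl.finish_job(): hands the job in; it is judged then, once.
The state is a dict: "t": time; "qpos": joint angles; "qd": joint speeds; "effort": joint torques, N m; "tcp_pos": TCP position; "tcp_rot": TCP orientation; "force": force on the tool from outside, world axes, zero at the start; "ft_torque": the same for the moment, N m; "gripper_width": finger opening in m; "grip_force": force on a finger pad.
Only numpy, scipy, OpenCV 4.12 (cv2) and the standard library are available. Lean on these libraries where they do the work, as an engineer would, in place of code of your own. Each camera call takes 0.05 s, during which the arm holds its last target. There are 200 camera calls.

### The job

Load the edge-polishing fixture: lay the two brass blanks and then the thick steel pressure plate on its rest, one on another, each with one long edge up against the two side pins and one end up against the end pin so that all edges are flush. After laying each one, press down on it for a moment to feel that it lies flat before you add the next; then push the toggle clamp's handle all the way down so that the clamp locks on the stack. Leave the other things on the bench where they are.

Things in the scene. Friction and masses are not known exactly. Their poses are not given: they have to be found in the camera images.
- rest (a point): Centre of the top of the fixture's rest, a steel block 30 mm (x) by 60 mm (y), 8 mm high on the base: 20 mm above the bench. Fixture directions: x towards the two side pins, y towards the end pin and clamp, z up. A part that touches all three pins lies centred over this point, long side along y; it overhangs the rest 7.5 mm on each long side, so that fingers can hold it there.
- jig: The fixture; origin on the bench 20 mm below rest, same directions. Aluminium base 100 mm (x) by 215 mm (y: -60 to +155), 12 mm thick, fixed to the bench, turned up to 15 degrees. Three upright steel pins 6 mm thick end 22 mm above the rest's top: side pins at x 25.5, y +30 and -30 mm (a finger fits between them), end pin at x 0, y 43 mm.
- rest_block: The rest itself; origin at the centre of its underside, 8 mm below rest. A fair press with the finger tips on a part lying here is about 10 N.
- blank_a_mid (a point): Centre (half-way up) of one of two identical loose brass belt-buckle blanks: flat plates 45 mm (own x) by 80 mm (own y), 6 mm thick (z), a small dark rivet hole near each end, about 180 g, lying flat on a sheet of paper on the bench. Either may go first. Best gripped across its 45 mm.
- blank_a: The same blank; origin at the centre of its underside.
- blank_b_mid (a point): Centre (half-way up) of the other, identical brass blank.
- blank_b: The same blank; origin at the centre of its underside.
- plate_mid (a point): Centre (half-way up) of the loose steel pressure plate that goes on top of the two blanks: 45 mm (own x) by 80 mm (own y), 10 mm thick (z), about 280 g, a ring mark 22 mm across in the middle of its top, where the clamp's tip lands. Starts flat on the sheet of paper.
- plate: The same plate; origin at the centre of its underside.
- clamp_arm (a joint): Angle of the arm of the horizontal-handle toggle clamp on the fixture's +y end: 0 open (arm standing up, as at the start), about 1.66 closed and locked (1.62 with the stack under it). Arm pivot at y 95, z 32 mm from rest. Open, the clamp stands clear of the stack (nothing within 60 mm of its centre) and reaches 160 mm above the bench. The link passes dead centre at the end, so that it stays locked.
- handle_grip (a point): Middle of the handle's black rubber grip (76 mm long, 14 wide, 18 thick). Pushed over and down from above with closed fingers on its upper side, it runs, from rest (x 0): y 154 z 108 mm open (handle 55 degrees above level), y 169 z 99 (47 degrees), y 196 z 78 (29 degrees), y 211 z 34 mm closed and level. Takes 5 to 20 N; behind it, the open arm is at y 121 mm.
- clamp_tip: Soft sprung rubber tip, 16 mm across, on the clamp's spindle; with the clamp closed it bears on the middle of the top of the stack with some 3.5 N.
- brush_wheel: Bystander: black bristle wheel with a wooden hub, 84 mm across, 26 mm high, lying on the bench.
- compound_bar: Bystander: reddish bar of polishing compound, 40 by 105 by 38 mm.
- bench_brush: Bystander: small hand brush lying on the bench.
There are look-alikes about, which are no part of the job. Of the things like the plate, leave any that is red; of the rest the smaller one is meant. What is shaped like the blank_a but red is not meant.

How it is judged:
On the way, in this order (a step that is already met when the one before it is completed fails the run):
1. the first blank lies flat on the rest against the pins and is pressed down (at least 5 N on the rest, nothing yet on it) ((((x of blank_a_mid in the frame of rest between -0.003 and 0.003 m and y of blank_a_mid in the frame of rest between -0.003 and 0.003 m and z of blank_a_mid in the frame of rest between 0.0015 and 0.0045 m and angle between the y axis of blank_a_mid and the y axis of rest, either way round below 0.07 rad and angle between blank_a_mid's own z axis and vertical below 0.035 rad) and contact force between blank_a and rest_block above 5 N and contact force between blank_a and blank_b below 0.1 N and contact force between blank_a and plate below 0.1 N) or ((x of blank_b_mid in the frame of rest between -0.003 and 0.003 m and y of blank_b_mid in the frame of rest between -0.003 and 0.003 m and z of blank_b_mid in the frame of rest between 0.0015 and 0.0045 m and angle between the y axis of blank_b_mid and the y axis of rest, either way round below 0.07 rad and angle between blank_b_mid's own z axis and vertical below 0.035 rad) and contact force between blank_b and rest_block above 5 N and contact force between blank_b and blank_a below 0.1 N and contact force between blank_b and plate below 0.1 N))), for 0.25 s.
2. the second blank lies flat on the first against the pins and is pressed down (at least 5 N between them), before the pressure plate is added ((((x of blank_a_mid in the frame of rest between -0.003 and 0.003 m and y of blank_a_mid in the frame of rest between -0.003 and 0.003 m and z of blank_a_mid in the frame of rest between 0.0015 and 0.0045 m and angle between the y axis of blank_a_mid and the y axis of rest, either way round below 0.07 rad and angle between blank_a_mid's own z axis and vertical below 0.035 rad) and (x of blank_b_mid in the frame of rest between -0.003 and 0.003 m and y of blank_b_mid in the frame of rest between -0.003 and 0.003 m and z of blank_b_mid in the frame of rest between 0.0075 and 0.0105 m and angle between the y axis of blank_b_mid and the y axis of rest, either way round below 0.07 rad and angle between blank_b_mid's own z axis and vertical below 0.035 rad) and contact force between blank_a and blank_b above 5 N and contact force between blank_b and plate below 0.1 N) or ((x of blank_b_mid in the frame of rest between -0.003 and 0.003 m and y of blank_b_mid in the frame of rest between -0.003 and 0.003 m and z of blank_b_mid in the frame of rest between 0.0015 and 0.0045 m and angle between the y axis of blank_b_mid and the y axis of rest, either way round below 0.07 rad and angle between blank_b_mid's own z axis and vertical below 0.035 rad) and (x of blank_a_mid in the frame of rest between -0.003 and 0.003 m and y of blank_a_mid in the frame of rest between -0.003 and 0.003 m and z of blank_a_mid in the frame of rest between 0.0075 and 0.0105 m and angle between the y axis of blank_a_mid and the y axis of rest, either way round below 0.07 rad and angle between blank_a_mid's own z axis and vertical below 0.035 rad) and contact force between blank_b and blank_a above 5 N and contact force between blank_a and plate below 0.1 N))), for 0.25 s.
3. the pressure plate lies flat on the blanks against the pins and is pressed down (at least 6 N on the blanks), before the clamp bears on it ((((x of blank_a_mid in the frame of rest between -0.003 and 0.003 m and y of blank_a_mid in the frame of rest between -0.003 and 0.003 m and z of blank_a_mid in the frame of rest between 0.0015 and 0.0045 m and angle between the y axis of blank_a_mid and the y axis of rest, either way round below 0.07 rad and angle between blank_a_mid's own z axis and vertical below 0.035 rad) and (x of blank_b_mid in the frame of rest between -0.003 and 0.003 m and y of blank_b_mid in the frame of rest between -0.003 and 0.003 m and z of blank_b_mid in the frame of rest between 0.0075 and 0.0105 m and angle between the y axis of blank_b_mid and the y axis of rest, either way round below 0.07 rad and angle between blank_b_mid's own z axis and vertical below 0.035 rad) and (x of plate_mid in the frame of rest between -0.003 and 0.003 m and y of plate_mid in the frame of rest between -0.003 and 0.003 m and z of plate_mid in the frame of rest between 0.0155 and 0.0185 m and angle between the y axis of plate_mid and the y axis of rest, either way round below 0.07 rad and angle between plate_mid's own z axis and vertical below 0.035 rad) and contact force between plate and blank_b above 6 N and contact force between clamp_tip and plate below 0.1 N) or ((x of blank_b_mid in the frame of rest between -0.003 and 0.003 m and y of blank_b_mid in the frame of rest between -0.003 and 0.003 m and z of blank_b_mid in the frame of rest between 0.0015 and 0.0045 m and angle between the y axis of blank_b_mid and the y axis of rest, either way round below 0.07 rad and angle between blank_b_mid's own z axis and vertical below 0.035 rad) and (x of blank_a_mid in the frame of rest between -0.003 and 0.003 m and y of blank_a_mid in the frame of rest between -0.003 and 0.003 m and z of blank_a_mid in the frame of rest between 0.0075 and 0.0105 m and angle between the y axis of blank_a_mid and the y axis of rest, either way round below 0.07 rad and angle between blank_a_mid's own z axis and vertical below 0.035 rad) and (x of plate_mid in the frame of rest between -0.003 and 0.003 m and y of plate_mid in the frame of rest between -0.003 and 0.003 m and z of plate_mid in the frame of rest between 0.0155 and 0.0185 m and angle between the y axis of plate_mid and the y axis of rest, either way round below 0.07 rad and angle between plate_mid's own z axis and vertical below 0.035 rad) and contact force between plate and blank_a above 6 N and contact force between clamp_tip and plate below 0.1 N))), for 0.25 s.
At the end, for the whole second after the job is handed in: Both blanks and, on top, the pressure plate lie flat (within 2 degrees), at rest, centred within 3 mm and turned under 4 degrees from where all three pins touch them; the clamp is locked, handle down level, tip bearing on the plate with over 1.5 N ((((x of blank_a_mid in the frame of rest between -0.003 and 0.003 m and y of blank_a_mid in the frame of rest between -0.003 and 0.003 m and z of blank_a_mid in the frame of rest between 0.0015 and 0.0045 m and angle between the y axis of blank_a_mid and the y axis of rest, either way round below 0.07 rad and angle between blank_a_mid's own z axis and vertical below 0.035 rad) and (x of blank_b_mid in the frame of rest between -0.003 and 0.003 m and y of blank_b_mid in the frame of rest between -0.003 and 0.003 m and z of blank_b_mid in the frame of rest between 0.0075 and 0.0105 m and angle between the y axis of blank_b_mid and the y axis of rest, either way round below 0.07 rad and angle between blank_b_mid's own z axis and vertical below 0.035 rad)) or ((x of blank_b_mid in the frame of rest between -0.003 and 0.003 m and y of blank_b_mid in the frame of rest between -0.003 and 0.003 m and z of blank_b_mid in the frame of rest between 0.0015 and 0.0045 m and angle between the y axis of blank_b_mid and the y axis of rest, either way round below 0.07 rad and angle between blank_b_mid's own z axis and vertical below 0.035 rad) and (x of blank_a_mid in the frame of rest between -0.003 and 0.003 m and y of blank_a_mid in the frame of rest between -0.003 and 0.003 m and z of blank_a_mid in the frame of rest between 0.0075 and 0.0105 m and angle between the y axis of blank_a_mid and the y axis of rest, either way round below 0.07 rad and angle between blank_a_mid's own z axis and vertical below 0.035 rad))) and x of plate_mid in the frame of rest between -0.003 and 0.003 m and y of plate_mid in the frame of rest between -0.003 and 0.003 m and z of plate_mid in the frame of rest between 0.0155 and 0.0185 m and angle between the y axis of plate_mid and the y axis of rest, either way round below 0.07 rad and angle between plate_mid's own z axis and vertical below 0.035 rad and contact force between clamp_tip and plate above 1.5 N and value of joint clamp_arm above 1.58 rad and z of handle_grip in the frame of rest below 0.041 m and linear speed of each of blank_a, blank_b, plate below 0.01 m/s).
It fails at once if a bystander is moved more than 30 mm (distance of any of brush_wheel, compound_bar, bench_brush from where it was at the start of the episode above 0.03 m).
It also fails if it takes over 72 s, if anything falls off the work surface, if the arm or the gripper's body presses on something with over 40 N, if the wrist force passes 120 N, or if a joint passes its speed limit or range.

## Working session

There is one attempt and no reset: what is moved stays moved. The work goes in short steps, Python scripts to look and compute and a tool call to move; the robot and the scene stay as the last step left them, time stands still between calls to the robot, and variables do not carry over. Pictures are saved under pics/ and viewed, at most 10 in all, crops included, and the job is handed in when it is done.

Besides the shell and the picture viewer there is one more tool, called after "Request:" as name([rows], argument=value, ...), one row to a line, values as JSON. servo_tool: Moves the arm, as the interface text tells. Shifts and turns lie within -1 to 1; 1 stands for 500 mm of shift or 60 degrees of turn. Its arguments: {"type":"object","properties":{"targets":{"type":"array"},"grip_force":{"type":"number"}},"required":["targets"]}

```bash
mkdir -p pics; ls
python3 - <<'E'
from cell import ctrl
import cv2, json
s=ctrl.read_state(); print({k:(v if not hasattr(v,'tolist') else v.tolist()) for k,v in s.items()})
for n in ("scene","side","wrist"):
    d=ctrl.get_image(n); cv2.imwrite(f"pics/{n}0.png",d["img"][:,:,::-1])
    print(n,{k:(v.tolist() if hasattr(v,'tolist') else v) for k,v in d.items() if k!="img"})
E
```

```text
pics
{'t': 0.0, 'qpos': [-1.403382617266996, 0.27711903489572237, -0.02791337230271252, 1.2679746670523782, 1.8196103507292466e-05, 1.4674021901885426], 'qd': [-0.0010780943006117327, 0.0006712715317201581, 0.00044431287309478385, -0.00017470427331868434, 0.00107504446066146, 0.0008467137842296038], 'effort': [0.00034762860195769463, -44.550923109054565, 29.520163536071777, 0.016157810459844768, -9.090660341826151e-05, -1.0549262583481323e-05], 'tcp_pos': [0.16706928123516201, -0.6014938526911504, 0.252152993830664], 'tcp_rot': [-3.110647334708318, -0.42378692648017674, 8.251351376872173e-05], 'force': [0.6569556055674524, 0.04268250885491496, -0.8574702574136843], 'ft_torque': [0.004533324622540603, 0.00014355397030764045, -0.005362581697867151], 'grip_force': 0.0, 'gripper_width': 0.08512719014425431}
scene {'vfov': 55.87234847834091, 'cx': 325.6835712056376, 'cy': 197.57715991906377, 'position': [0.8487323039242012, 0.37064957709537977, 0.7957215132528624], 'rotation': [-0.7608584325387097, -2.66892594422581, 0.9662458925189931]}
side {'vfov': 49.52567850576734, 'cx': 325.23705963161984, 'cy': 200.0458950931698, 'position': [0.26597376552918417, 0.8055907115194542, 0.6488969940062598], 'rotation': [-0.44044431893570696, 2.546563180893346, -1.499811118262055]}
wrist {'vfov': 65.29462219048763, 'cx': 320.5949232853624, 'cy': 199.07239954817084, 'hand_eye': [[-0.0006447401672442423, -0.9643201752097553, -0.2647379534436687, 0.06583304016380068], [0.9999984464190498, -0.0001874139447685399, -0.0017527223108606597, 3.019937134052242e-05], [0.001640569901718386, -0.26473867220230346, 0.9643187978936002, -0.1193955633714604], [0.0, 0.0, 0.0, 1.0]]}
```

View pics/scene0.png

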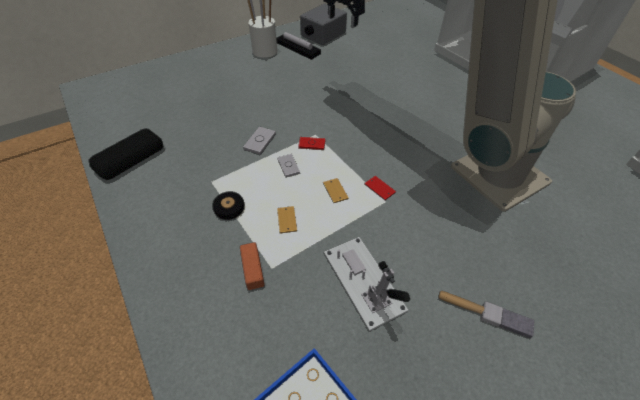

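View pics/side0.png

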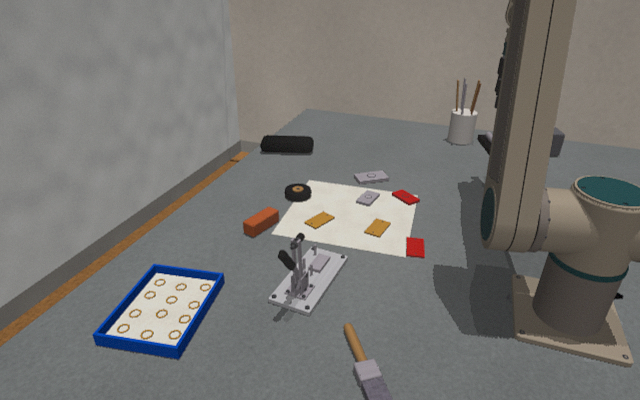

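Candidates in the scene: plates are (260,139), larger and off the paper, and (288,165), smaller and on the paper. Reds are at (312,143) and (380,187). The blanks are the brass ones at (287,219) and (335,190). The jig is at (365,280). I'll confirm with an enlarged crop.

```bash
cat > h.py <<'E'
import numpy as np, cv2
from scipy.spatial.transform import Rotation as R
from cell import ctrl
def grab(name,save=None):
    s=ctrl.read_state(); d=ctrl.get_image(name)
    f=200/np.tan(np.radians(d["vfov"])/2)
    if "hand_eye" in d:
        T=np.eye(4); T[:3,:3]=R.from_rotvec(s["tcp_rot"]).as_matrix(); T[:3,3]=s["tcp_pos"]
        T=T@np.array(d["hand_eye"]); Rm,p=T[:3,:3],T[:3,3]
    else: Rm,p=R.from_rotvec(d["rotation"]).as_matrix(),np.array(d["position"])
    if save:
        cv2.imwrite(save,d["img"][:,:,::-1]); np.savez(save+".npz",R=Rm,p=p,f=f,c=[d["cx"],d["cy"]])
    return d["img"],dict(R=Rm,p=p,f=f,c=np.array([d["cx"],d["cy"]]))
def load(save): return dict(np.load(save+".npz"))
def w(c,px,z):
    px=np.atleast_2d(px).astype(float)
    r=np.c_[(px-c["c"])/c["f"],np.ones(len(px))]@c["R"].T
    return c["p"]+r*((z-c["p"][2])/r[:,2])[:,None]
def crop(save,out,x,y,ww,hh,k):
    cv2.imwrite(out,cv2.resize(cv2.imread(save)[y:y+hh,x:x+ww],None,fx=k,fy=k,interpolation=cv2.INTER_CUBIC))
E
python3 - <<'E'
from h import *
i,c=grab("scene","pics/s1.png"); np.set_printoptions(precision=4,suppress=True)
for n,p,z in [("big",(260,139),.01),("plate",(288,165),.01),("A",(287,219),.006),("B",(335,190),.006),("rest",(354,262),.02),("base corners",(328,252),.012),("",(357,238),.012),("",(373,326),.012),("",(406,308),.012),("wheel",(229,205),.02),("comp",(252,265),.03),("red",(312,143),.006),("red2",(380,187),.006)]: print(n,w(c,p,z)[0])
crop("pics/s1.png","pics/c1.png",235,120,160,120,5)
E
```

```text
big [ 0.5358 -0.4914  0.01  ]
plate [ 0.5158 -0.3456  0.01  ]
A [ 0.6108 -0.1762  0.006 ]
B [ 0.4492 -0.1952  0.006 ]
rest [0.5409 0.0269 0.02  ]
base corners [ 0.5755 -0.0324  0.012 ]
 [ 0.4922 -0.0289  0.012 ]
 [0.592  0.1714 0.012 ]
 [0.5066 0.1774 0.012 ]
wheel [ 0.7231 -0.2865  0.02  ]
comp [ 0.7492 -0.0854  0.03  ]
red [ 0.4044 -0.3954  0.006 ]
red2 [ 0.3352 -0.1387  0.006 ]
```

View pics/c1.png

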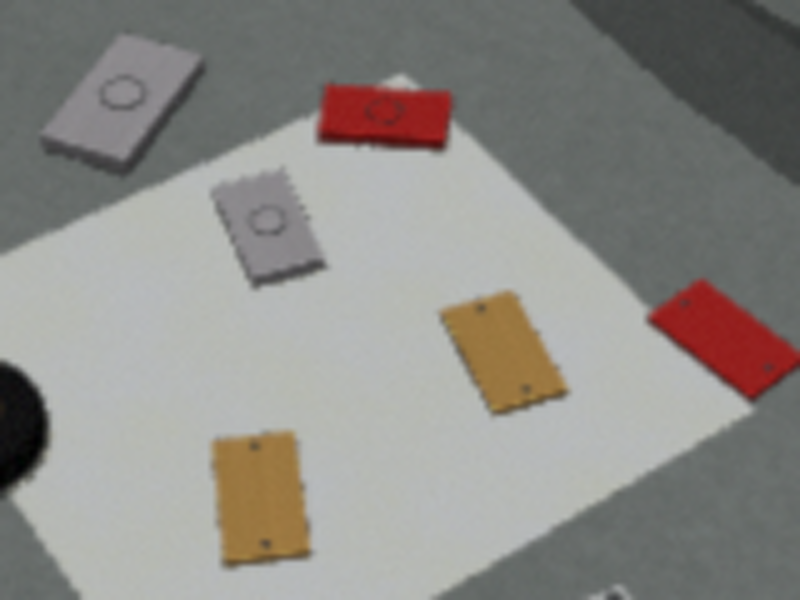

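The crop shows the small plate at scene (288,165), on the paper and smaller than the grey one at (260,139), so that is the one meant. The blanks are the brass pair. Next I move the wrist over the area for a closer look.

```bash
cat >> h.py <<'E'
def yaw(s): 
    m=R.from_rotvec(s["tcp_rot"]).as_matrix(); return np.degrees(np.arctan2(m[1,0],m[0,0]))
def plan(p1,y1,n,p0=None,y0=None,dy=None):
    "constant row (scaled) that takes tool-down pose to p1,yaw y1 deg in n rows"
    s=ctrl.read_state(); p0=np.array(s["tcp_pos"] if p0 is None else p0); y0=yaw(s) if y0 is None else y0
    dy=(y1-y0+180)%360-180 if dy is None else dy
    a=np.radians(y0+np.arange(n)*dy/n); d=np.array(p1)-p0
    X=np.array([np.cos(a).sum(),np.sin(a).sum()]); # tool x=(c,s), tool y=(s,-c)
    sh=np.linalg.solve(np.array([[X[0],X[1]],[X[1],-X[0]]]),d[:2])
    print("from",p0.round(4),"yaw %.2f"%y0,"row:",np.round(np.r_[sh/.5,-d[2]/n/.5,0,0,-dy/n/60],4),"max mm %.1f"%(1e3*np.hypot(np.hypot(*sh),d[2]/n)))
E
python3 -c "
from h import *
plan((.5,-.08,.25),135.5,24,dy=120)"
```

```text
from [ 0.1671 -0.6018  0.2526] yaw 15.52 row: [ 0.0601  0.0167  0.0002  0.      0.     -0.0833] max mm 31.2
```

Request:
servo_tool([
  [[0.06, 0.0167, 0, 0, 0, -0.0833, 1], [0.06, 0.0167, 0, 0, 0, -0.0833, 1], [0.06, 0.0167, 0, 0, 0, -0.0833, 1], [0.06, 0.0167, 0, 0, 0, -0.0833, 1], [0.06, 0.0167, 0, 0, 0, -0.0833, 1], [0.06, 0.0167, 0, 0, 0, -0.0833, 1], [0.06, 0.0167, 0, 0, 0, -0.0833, 1], [0.06, 0.0167, 0, 0, 0, -0.0833, 1]],
])

```text
t: 0.87
tcp_pos: [0.4015, -0.5285, 0.2529]
tcp_rot: [-2.777, -1.469, -0.0]
force: [0.1, -0.2, -0.3]
gripper_width: 0.0855
grip_force: 0.0
```

Request:
servo_tool([
  [[0.06, 0.0167, 0, 0, 0, -0.0833, 1], [0.06, 0.0167, 0, 0, 0, -0.0833, 1], [0.06, 0.0167, 0, 0, 0, -0.0833, 1], [0.06, 0.0167, 0, 0, 0, -0.0833, 1], [0.06, 0.0167, 0, 0, 0, -0.0833, 1], [0.06, 0.0167, 0, 0, 0, -0.0833, 1], [0.06, 0.0167, 0, 0, 0, -0.0833, 1], [0.06, 0.0167, 0, 0, 0, -0.0833, 1]],
])

```text
t: 1.53
tcp_pos: [0.5323, -0.3218, 0.2529]
tcp_rot: [-2.107, -2.33, -0.0]
force: [0.0, -0.3, -0.1]
gripper_width: 0.0854
grip_force: 0.0
```

Request:
servo_tool([
  [[0.06, 0.0167, 0, 0, 0, -0.0833, 1], [0.06, 0.0167, 0, 0, 0, -0.0833, 1], [0.06, 0.0167, 0, 0, 0, -0.0833, 1], [0.06, 0.0167, 0, 0, 0, -0.0833, 1], [0.06, 0.0167, 0, 0, 0, -0.0833, 1], [0.06, 0.0167, 0, 0, 0, -0.0833, 1], [0.06, 0.0167, 0, 0, 0, -0.0833, 1], [0, 0, 0, 0, 0, 0, 1]],
])

```text
t: 2.2
tcp_pos: [0.5104, -0.1048, 0.2529]
tcp_rot: [-1.305, -2.853, -0.002]
force: [-0.6, 0.2, -0.4]
gripper_width: 0.0854
grip_force: 0.0
```

Run:
```python
from h import *
s=ctrl.read_state(); print(s["t"],s["tcp_pos"],yaw(s),s["qpos"])
i,c=grab("wrist","pics/w1.png")
hsv=cv2.cvtColor(i,cv2.COLOR_RGB2HSV)
m=cv2.inRange(hsv,(12,110,80),(28,255,255))
for k in cv2.findContours(m,cv2.RETR_EXTERNAL,cv2.CHAIN_APPROX_NONE)[0]:
    if cv2.contourArea(k)<800: continue
    r=cv2.minAreaRect(k); b=w(c,cv2.boxPoints(r),.006)
    e=[b[1]-b[0],b[2]-b[1]]; L=[np.linalg.norm(v) for v in e]; v=e[int(np.argmax(L))]
    print(cv2.contourArea(k),np.round(r[0],1),"ctr",b.mean(0).round(4),"LxW",np.round(L,4),"long dir deg",np.degrees(np.arctan2(v[1],v[0])).round(2))
```

```text
2.2 [ 0.51036465 -0.10475522  0.25287527] 130.862440590045 [-0.327523    0.09499143 -0.24782067  1.23190913  0.00184614  0.53008473]
1809.0 [341.7 263.4] ctr [ 0.6073 -0.177   0.006 ] LxW [0.0783 0.0441] long dir deg 67.23
2165.5 [232.1 194.2] ctr [ 0.4455 -0.1954  0.006 ] LxW [0.0788 0.0426] long dir deg 79.51
```

View pics/w1.png

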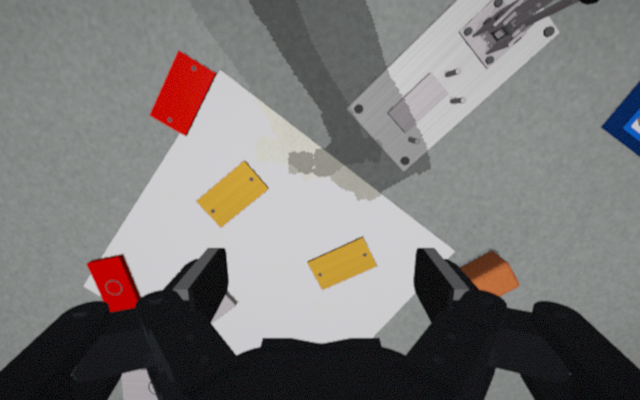

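The picture shows blanks at (342,263) and (232,194). The jig's rest is at (417,103), with side pins at (457,100) and (412,140) and the end pin at (452,72). I'll zoom on the jig for an exact pose.

```bash
python3 - <<'E'
from h import *
crop("pics/w1.png","pics/c2.png",335,0,240,180,3.3333)
E
ls pics
```

```text
c1.png
c2.png
s1.png
s1.png.npz
scene0.png
side0.png
w1.png
w1.png.npz
wrist0.png
```

View pics/c2.png

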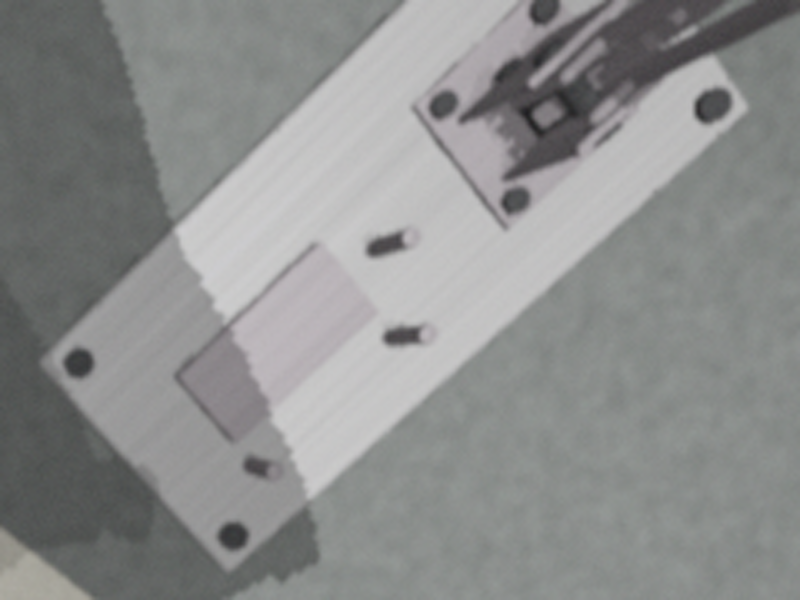

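Run:
```python
from h import *
from scipy.optimize import least_squares
np.set_printoptions(precision=4,suppress=True)
c=load("pics/w1.png")
D=[(317,242,-15,30,20),(378,312,15,30,20),(233,442,15,-30,20),(177,375,-15,-30,20),(410,238,0,43,42),(427,334,25.5,30,42),(272,470,25.5,-30,42),(42,358,-50,-60,12),(230,570,50,-60,12),(745,107,50,155,12)]
D=np.array(D,float); px=(D[:,:2]+.5)*3/10-.5+[335,0]
W=np.array([w(c,p,z/1e3)[0,:2] for p,z in zip(px,D[:,4])])
def res(q):
    C,S=np.cos(q[2]),np.sin(q[2]); return (q[:2]+D[:,2:4]/1e3@np.array([[C,S],[-S,C]])-W).ravel()
r=least_squares(res,[.54,.03,-.07]); print(r.x,np.degrees(r.x[2])); print(r.fun.reshape(-1,2)*1e3)
# scene camera cross-check of brass blanks & plate
i,c=grab("scene"); hsv=cv2.cvtColor(i,cv2.COLOR_RGB2HSV)
m=cv2.inRange(hsv,(12,110,80),(28,255,255))
for k in cv2.findContours(m,cv2.RETR_EXTERNAL,cv2.CHAIN_APPROX_NONE)[0]:
    if cv2.contourArea(k)<150 or cv2.contourArea(k)>800: continue
    mm=k[:,0,:].mean(0); print("scene brass",mm, w(c,mm,.006)[0])
```

```text
[ 0.5366  0.0236 -0.0916] -5.248972630580186
[[-0.2207  1.2312]
 [-0.397   0.2969]
 [ 0.4791  0.1659]
 [-0.4068 -0.3584]
 [-0.4592  0.7534]
 [-0.2626  0.6073]
 [ 0.7887  0.2435]
 [-1.4617 -2.7328]
 [ 0.443  -2.0603]
 [ 1.4972  1.8534]]
scene brass [453.3443 299.1148] [0.3999 0.2158 0.006 ]
scene brass [286.68   219.2267] [ 0.6119 -0.176   0.006 ]
scene brass [335.3077 190.1538] [ 0.4488 -0.1942  0.006 ]
```

Run:
```python
from h import *
plan((.6073,-.177,.09),0,16,dy=112.8)
```

```text
from [ 0.5128 -0.1084  0.2533] yaw 130.54 row: [-0.0133 -0.0109  0.0204  0.      0.     -0.1175] max mm 13.4
```

Request:
servo_tool([
  [[-0.0133, -0.0109, 0.0204, 0, 0, -0.1175, 1], [-0.0133, -0.0109, 0.0204, 0, 0, -0.1175, 1], [-0.0133, -0.0109, 0.0204, 0, 0, -0.1175, 1], [-0.0133, -0.0109, 0.0204, 0, 0, -0.1175, 1], [-0.0133, -0.0109, 0.0204, 0, 0, -0.1175, 1], [-0.0133, -0.0109, 0.0204, 0, 0, -0.1175, 1], [-0.0133, -0.0109, 0.0204, 0, 0, -0.1175, 1], [-0.0133, -0.0109, 0.0204, 0, 0, -0.1175, 1]],
])

```text
t: 2.97
tcp_pos: [0.5425, -0.1709, 0.171]
tcp_rot: [-0.193, 3.135, -0.001]
force: [0.8, 0.5, 0.1]
gripper_width: 0.0856
grip_force: 0.0
```

Request:
servo_tool([
  [[-0.0133, -0.0109, 0.0204, 0, 0, -0.1175, 1], [-0.0133, -0.0109, 0.0204, 0, 0, -0.1175, 1], [-0.0133, -0.0109, 0.0204, 0, 0, -0.1175, 1], [-0.0133, -0.0109, 0.0204, 0, 0, -0.1175, 1], [-0.0133, -0.0109, 0.0204, 0, 0, -0.1175, 1], [-0.0133, -0.0109, 0.0204, 0, 0, -0.1175, 1], [-0.0133, -0.0109, 0.0204, 0, 0, -0.1175, 1], [-0.0133, -0.0109, 0.0204, 0, 0, -0.1175, 1]],
])

```text
t: 3.63
tcp_pos: [0.6083, -0.1798, 0.0892]
tcp_rot: [-1.652, 2.672, -0.001]
force: [-0.3, 0.7, 0.5]
gripper_width: 0.0852
grip_force: 0.0
```

Request:
servo_tool([
  [[0, 0, 0, 0, 0, -0.06, 1], [0, 0, 0, 0, 0, 0, 1], [0, 0, 0, 0, 0, 0, 1], [0, 0, 0, 0, 0, 0, 1], [0, 0, 0, 0, 0, 0, 1], [0, 0, 0, 0, 0, 0, 1], [0, 0, 0, 0, 0, 0, 1], [0, 0, 0, 0, 0, 0, 1]],
])

```text
t: 4.3
tcp_pos: [0.6074, -0.1778, 0.0904]
tcp_rot: [-1.73, 2.622, -0.001]
force: [0.6, -0.2, 0.1]
gripper_width: 0.0856
grip_force: 0.0
```

```bash
cat >> h.py <<'E'
def brass(i,c,z=.006,amin=800):
    m=cv2.inRange(cv2.cvtColor(i,cv2.COLOR_RGB2HSV),(12,110,60),(28,255,255))
    for k in cv2.findContours(m,cv2.RETR_EXTERNAL,cv2.CHAIN_APPROX_NONE)[0]:
        if cv2.contourArea(k)<amin: continue
        b=cv2.minAreaRect(w(c,k[:,0,:],z)[:,:2].astype(np.float32))
        q=cv2.boxPoints(b); e=[q[1]-q[0],q[2]-q[1]]; L=[np.linalg.norm(v) for v in e]; v=e[int(np.argmax(L))]
        print(k[:,0].min(0),k[:,0].max(0),"ctr",np.round(b[0],4),"LW",np.round(L,4),"dir %.2f"%np.degrees(np.arctan2(v[1],v[0])))
E
python3 - <<'E'
from h import *
s=ctrl.read_state(); print(s["t"],s["tcp_pos"],yaw(s),s["qpos"][5])
brass(*grab("wrist","pics/w2.png"))
plan((.6073,-.177,.02),247.2,8)
E
```

```text
4.3 [ 0.60735835 -0.17784569  0.09041579] -113.15703115833605 -1.5535705154790462
[284 157] [350 266] ctr [ 0.6083 -0.179 ] LW [0.0439 0.0786] dir 67.12
[28 93] [ 92 155] ctr [ 0.7349 -0.2984] LW [0.0386 0.0399] dir 9.70
[503  13] [582 159] ctr [ 0.4477 -0.1975] LW [0.046  0.0783] dir 79.46
from [ 0.6074 -0.1778  0.0904] yaw -113.14 row: [-0.0002  0.0001  0.0176  0.      0.     -0.0007] max mm 8.8
```

Request:
servo_tool([
  [[0.0014, -0.0028, 0.03, 0, 0, 0, 1], [0, 0, 0.04, 0, 0, 0, 1], [0, 0, 0.04, 0, 0, 0, 1], [0, 0, 0.02, 0, 0, 0, 0.7], [0, 0, 0.008, 0, 0, 0, 0.7], [0, 0, 0.003, 0, 0, 0, 0.4], [0, 0, 0, 0, 0, 0, 0.2], [0, 0, 0, 0, 0, 0, 0.2]],
], grip_force=40)

```text
t: 5.02
tcp_pos: [0.6093, -0.1793, 0.0207]
tcp_rot: [-1.73, 2.621, -0.002]
force: [-0.0, -0.1, -2.8]
gripper_width: 0.0433
grip_force: 40.8
```

Request:
servo_tool([
  [[0, 0, 0, 0, 0, 0, 0.2], [0, 0, 0, 0, 0, 0, 0.2], [0, 0, 0, 0, 0, 0, 0.2], [0, 0, 0, 0, 0, 0, 0.2], [0, 0, -0.01, 0, 0, 0, 0.2], [0, 0, -0.02, 0, 0, 0, 0.2], [0, 0, -0.03, 0, 0, 0, 0.2], [0, 0, -0.03, 0, 0, 0, 0.2]],
])

```text
t: 5.68
tcp_pos: [0.6077, -0.1787, 0.0651]
tcp_rot: [1.73, -2.621, -0.002]
force: [0.0, 0.0, -0.9]
gripper_width: 0.0433
grip_force: 41.0
```

Run:
```python
from h import *
s=ctrl.read_state(); print(s["t"],s["tcp_pos"],yaw(s),s["gripper_width"],s["grip_force"],s["force"])
plan((.537,.022,.085),-95.25,8)
```

```text
5.6833 [ 0.60773441 -0.17869273  0.06505968] -113.13345743600676 0.04333234109709852 41.01885974407196 [ 0.01721655  0.04986607 -0.88772184]
from [ 0.6077 -0.1787  0.0651] yaw -113.13 row: [-0.0439  0.0304 -0.005   0.      0.     -0.0373] max mm 26.8
```

Request:
servo_tool([
  [[-0.0428, 0.0312, -0.006, 0, 0, -0.0373, 0.2], [-0.0428, 0.0312, -0.006, 0, 0, -0.0373, 0.2], [-0.0428, 0.0312, -0.006, 0, 0, -0.0373, 0.2], [-0.0428, 0.0312, -0.006, 0, 0, -0.0373, 0.2], [-0.0428, 0.0312, -0.006, 0, 0, -0.0373, 0.2], [-0.0428, 0.0312, -0.006, 0, 0, -0.0373, 0.2], [-0.0428, 0.0312, -0.006, 0, 0, -0.0373, 0.2], [-0.0428, 0.0312, -0.006, 0, 0, -0.0373, 0.2]],
])

```text
t: 6.35
tcp_pos: [0.5332, 0.0194, 0.0896]
tcp_rot: [-2.119, 2.318, -0.001]
force: [0.9, 0.7, -1.5]
gripper_width: 0.0431
grip_force: 41.1
```

Request:
servo_tool([
  [[0, 0, 0, 0, 0, 0, 0.2], [0, 0, 0, 0, 0, 0, 0.2], [0, 0, 0, 0, 0, 0, 0.2], [0, 0, 0, 0, 0, 0, 0.2], [0, 0, 0, 0, 0, 0, 0.2], [0, 0, 0, 0, 0, 0, 0.2], [0, 0, 0, 0, 0, 0, 0.2], [0, 0, 0, 0, 0, 0, 0.2]],
])

```text
t: 7.02
tcp_pos: [0.5336, 0.0179, 0.0885]
tcp_rot: [2.117, -2.321, -0.0]
force: [0.3, 0.7, -2.5]
gripper_width: 0.0437
grip_force: 41.1
```

Run:
```python
from h import *
s=ctrl.read_state(); print(s["t"],s["tcp_pos"],yaw(s),s["gripper_width"],s["grip_force"],s["force"])
i,c=grab("wrist","pics/w3.png")
grab("scene","pics/s3.png"); crop("pics/s3.png","pics/c3.png",310,210,110,130,4)
a=cv2.imread("pics/w3.png"); b=cv2.imread("pics/c3.png"); b=cv2.resize(b,(338,400))
cv2.imwrite("pics/m3.png",cv2.hconcat([a[:,90:550],b]))
```

```text
7.0167 [0.5335759  0.01786956 0.08846601] -95.27380428221495 0.043712574076439366 41.094592809677124 [ 0.34334703  0.69817686 -2.4511485 ]
```

View pics/m3.png

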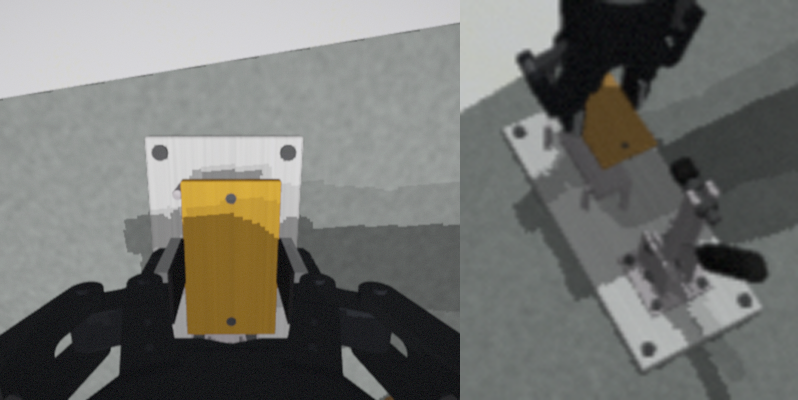

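The wrist picture shows the blank held squarely, with its front corners at (271,180) and (370,180). The base's -y corners are at (236,137) and (392,137), and the side pin's top is at (267,192).

Run:
```python
from h import *
np.set_printoptions(precision=4,suppress=True)
c=load("pics/w3.png"); a=np.radians(-5.25); A=np.array([[np.cos(a),np.sin(a)],[-np.sin(a),np.cos(a)]]) # world->fixture
f=lambda px,z:(A@(w(c,px,z)[0,:2]))*1e3
c1,c2=w(c,[(236,137),(392,137)],.012)[:,:2]; print("base edge dir",np.degrees(np.arctan2(*(c1-c2)[::-1])),np.linalg.norm(c1-c2))
print("rest (fix axes) from corners",f((236,137),.012)-[50,-60],f((392,137),.012)-[-50,-60],"pin",f((267,192),.042)-[25.5,-30])
print("part front corners ->ctr",f((271,180),.0745)-[22.5,-40],f((370,180),.0745)-[-22.5,-40],"rear",f((274,333),.0745)-[22.5,40],f((367,333),.0745)-[-22.5,40])
s=ctrl.read_state(); print("tcp",A@s["tcp_pos"][:2]*1e3,"rest prior",A@[.5366,.0236]*1e3)
```

```text
base edge dir -5.308595060230395 0.09627458894617731
rest (fix axes) from corners [530.6386  73.408 ] [534.364   73.5064] pin [532.3139  70.8244]
part front corners ->ctr [527.5322  67.1776] [529.364   67.2184] rear [529.4551  65.8225] [527.6219  65.8515]
tcp [529.5802  66.8111] rest prior [532.1895  72.6008]
```

Request:
servo_tool([
  [[0, 0, 0.02, 0, 0, 0, 0.2], [0, 0, 0.025, 0, 0, 0, 0.2], [0, 0, 0.025, 0, 0, 0, 0.2], [0, 0, 0.015, 0, 0, 0, 0.2], [0, 0, 0.007, 0, 0, 0, 0.2], [0, -0.002, 0, 0, 0, 0, 0.2], [0, -0.002, 0, 0, 0, 0, 0.2], [0, -0.002, 0, 0, 0, 0, 0.2]],
])

```text
t: 7.78
tcp_pos: [0.5372, 0.018, 0.0431]
tcp_rot: [-2.117, 2.32, -0.001]
force: [-0.3, -0.5, -1.1]
gripper_width: 0.0438
grip_force: 41.1
```

Request:
servo_tool([
  [[0, -0.001, 0, 0, 0, 0, 0.2], [0, -0.001, 0, 0, 0, 0, 0.2], [0, 0, 0, 0, 0, 0, 0.2], [0, 0, 0, 0, 0, 0, 0.2], [0, 0, 0, 0, 0, 0, 0.2], [0, 0, 0, 0, 0, 0, 0.2], [0, 0, 0, 0, 0, 0, 0.2], [0, 0, 0, 0, 0, 0, 0.2]],
])

```text
t: 8.45
tcp_pos: [0.5374, 0.018, 0.0426]
tcp_rot: [-2.118, 2.32, -0.0]
force: [-1.1, -0.1, -1.6]
gripper_width: 0.0435
grip_force: 41.1
```

Request:
servo_tool([
  [[0, -0.001, 0, 0, 0, 0, 0.2], [0, -0.001, 0, 0, 0, 0, 0.2], [0, -0.001, 0, 0, 0, 0, 0.2], [0, 0, 0, 0, 0, 0, 0.2], [0, 0, 0, 0, 0, 0, 0.2], [0, 0, 0, 0, 0, 0, 0.2], [0, 0, 0, 0, 0, 0, 0.2], [0, 0, 0, 0, 0, 0, 0.2]],
])

```text
t: 9.12
tcp_pos: [0.5382, 0.0179, 0.0424]
tcp_rot: [2.117, -2.32, -0.002]
force: [-3.6, 0.5, -0.2]
gripper_width: 0.0432
grip_force: 41.2
```

Request:
servo_tool([
  [[-0.002, 0, 0, 0, 0, 0, 0.2], [-0.002, 0, 0, 0, 0, 0, 0.2], [-0.002, 0, 0, 0, 0, 0, 0.2], [-0.002, 0, 0, 0, 0, 0, 0.2], [0, 0, 0, 0, 0, 0, 0.2], [0, 0, 0, 0, 0, 0, 0.2], [0, 0, 0, 0, 0, 0, 0.2], [0, 0, 0, 0, 0, 0, 0.2]],
])

```text
t: 9.78
tcp_pos: [0.5386, 0.0219, 0.0423]
tcp_rot: [2.117, -2.32, -0.002]
force: [-4.7, -1.4, -2.5]
gripper_width: 0.0436
grip_force: 41.1
```

Request:
servo_tool([
  [[-0.0015, 0, 0, 0, 0, 0, 0.2], [-0.0015, 0, 0, 0, 0, 0, 0.2], [-0.001, 0, 0, 0, 0, 0, 0.2], [-0.001, 0, 0, 0, 0, 0, 0.2], [0, 0, 0, 0, 0, 0, 0.2], [0, 0, 0, 0, 0, 0, 0.2], [0, 0, 0, 0, 0, 0, 0.2], [0, 0, 0, 0, 0, 0, 0.2]],
])

```text
t: 10.45
tcp_pos: [0.5387, 0.0228, 0.0424]
tcp_rot: [2.114, -2.318, 0.003]
force: [-5.4, -6.3, -2.4]
gripper_width: 0.0434
grip_force: 41.1
```

Request:
servo_tool([
  [[0, 0, 0.002, 0, 0, 0, 0.2], [0, 0, 0.002, 0, 0, 0, 0.2], [0, 0, 0.002, 0, 0, 0, 0.2], [0, 0, 0.001, 0, 0, 0, 0.2], [0, 0, 0.001, 0, 0, 0, 0.2], [0, 0, 0, 0, 0, 0, 0.2], [0, 0, 0, 0, 0, 0, 0.2], [0, 0, 0, 0, 0, 0, 0.2]],
])

```text
t: 11.12
tcp_pos: [0.5388, 0.0229, 0.0402]
tcp_rot: [2.115, -2.318, 0.003]
force: [-10.3, -4.5, 11.7]
gripper_width: 0.0434
grip_force: 42.4
```

Request:
servo_tool([
  [[0, 0, 0, 0, 0, 0, 0.2], [0, 0, 0, 0, 0, 0, 0.2], [0, 0, 0, 0, 0, 0, 0.2], [0, 0.002, -0.002, 0, 0, 0, 0.2], [0.001, 0.001, -0.002, 0, 0, 0, 0.2], [0, 0, 0, 0, 0, 0, 0.75], [0, 0, 0, 0, 0, 0, 0.75], [0, 0, 0, 0, 0, 0, 0.75]],
])

```text
t: 11.78
tcp_pos: [0.5407, 0.0242, 0.0419]
tcp_rot: [-2.115, 2.317, -0.004]
force: [0.3, 0.8, 0.4]
gripper_width: 0.0643
grip_force: 0.0
```

Request:
servo_tool([
  [[0, 0, 0, 0, 0, 0, 0.75], [0, 0, -0.01, 0, 0, 0, 0.75], [0, 0, -0.03, 0, 0, 0, 0.75], [0, 0, -0.03, 0, 0, 0, 0.75], [0, 0, -0.03, 0, 0, 0, 0.75], [0, 0, 0, 0, 0, 0, 0.75], [0, 0, 0, 0, 0, 0, 0.75], [0, 0, 0, 0, 0, 0, 0.75]],
])

```text
t: 12.45
tcp_pos: [0.5378, 0.024, 0.0903]
tcp_rot: [-2.118, 2.32, 0.0]
force: [0.5, 0.3, -0.6]
gripper_width: 0.0643
grip_force: 0.0
```

Run:
```python
from h import *
s=ctrl.read_state(); print(s["t"],s["tcp_pos"],yaw(s),s["gripper_width"],s["force"])
i,c=grab("wrist","pics/w4.png"); brass(i,c,.026,3000)
crop("pics/w4.png","pics/c4.png",220,80,200,150,4)
plan((.4477,-.1975,.08),259.5,8,dy=-5.3)
```

```text
12.45 [0.53780656 0.02403436 0.09028381] -95.22161965685535 0.06434274238329955 [ 0.49971281  0.2515477  -0.63658471]
[282 160] [356 280] ctr [0.5373 0.023 ] LW [0.0444 0.0793] dir 84.93
from [0.5373 0.0241 0.0898] yaw -95.22 row: [0.0579 0.0149 0.0024 0.     0.     0.011 ] max mm 29.9
```

View pics/w4.png

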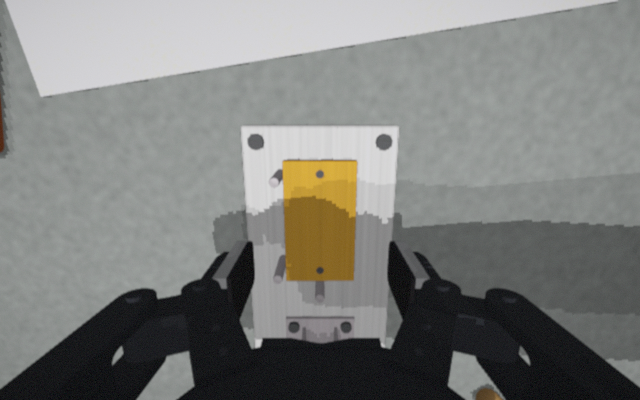

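The picture shows blank 1 seated on the rest at (283–356,160–280), tight to the side pins (277,180) and (281,270) and the end pin (319,290). On to blank B.

Request:
servo_tool([
  [[0.058, 0.015, -0.006, 0, 0, 0.011, 0.9], [0.058, 0.015, 0, 0, 0, 0.011, 1], [0.058, 0.015, 0, 0, 0, 0.011, 1], [0.058, 0.015, 0, 0, 0, 0.011, 1], [0.058, 0.015, 0.006, 0, 0, 0.011, 1], [0.058, 0.015, 0.006, 0, 0, 0.011, 1], [0.058, 0.015, 0.006, 0, 0, 0.011, 1], [0.058, 0.015, 0.006, 0, 0, 0.011, 1]],
])

```text
t: 13.17
tcp_pos: [0.4467, -0.1989, 0.0804]
tcp_rot: [2.008, -2.416, -0.003]
force: [-0.0, 0.3, -0.1]
gripper_width: 0.0854
grip_force: 0.0
```

Request:
servo_tool([
  [[0, 0, 0, 0, 0, 0, 1], [0, 0, 0, 0, 0, 0, 1], [0, 0, 0, 0, 0, 0, 1], [0, 0, 0, 0, 0, 0, 1], [0, 0, 0, 0, 0, 0, 1], [0, 0, 0, 0, 0, 0, 1], [0, 0, 0, 0, 0, 0, 1], [0, 0, 0, 0, 0, 0, 1]],
])

```text
t: 13.83
tcp_pos: [0.4484, -0.1976, 0.0817]
tcp_rot: [-2.01, 2.414, -0.0]
force: [-0.2, -1.6, 0.3]
gripper_width: 0.0856
grip_force: 0.0
```

Run:
```python
from h import *
s=ctrl.read_state(); print(s["t"],s["tcp_pos"],yaw(s),s["gripper_width"],s["force"])
i,c=grab("wrist","pics/w5.png"); brass(i,c,.006,2500)
c4=load("pics/w4.png"); a=np.radians(-5.2); A=np.array([[np.cos(a),np.sin(a)],[-np.sin(a),np.cos(a)]])
for px,o,z in [((274,183),(25.5,-30),.042),((278,280),(25.5,30),.042),((319,299),(0,43),.042),((241,127),(50,-60),.012),((398,127),(-50,-60),.012)]: print("rest",(w(c4,px,z)[0,:2]-A.T@np.array(o)/1e3).round(4))
```

```text
13.8333 [ 0.44835903 -0.1976145   0.08168442] -100.44206489701345 0.08556161681206681 [-0.22676063 -1.57859422  0.28907419]
[290 159] [358 272] ctr [ 0.4451 -0.1975] LW [0.0439 0.0786] dir 79.54
rest [0.5366 0.0237]
rest [0.5366 0.0234]
rest [0.5375 0.0233]
rest [0.5358 0.0251]
rest [0.5388 0.0249]
```

Request:
servo_tool([
  [[0.001, 0.0065, 0.03, 0, 0, 0, 1], [0, 0, 0.035, 0, 0, 0, 1], [0, 0, 0.03, 0, 0, 0, 1], [0, 0, 0.018, 0, 0, 0, 0.75], [0, 0, 0.008, 0, 0, 0, 0.7], [0, 0, 0.002, 0, 0, 0, 0.4], [0, 0, 0, 0, 0, 0, 0.2], [0, 0, 0, 0, 0, 0, 0.2]],
], grip_force=40)

```text
t: 14.55
tcp_pos: [0.4455, -0.1984, 0.0208]
tcp_rot: [-2.009, 2.415, -0.002]
force: [-0.1, -0.4, -1.1]
gripper_width: 0.0435
grip_force: 40.8
```

Request:
servo_tool([
  [[0, 0, 0, 0, 0, 0, 0.2], [0, 0, 0, 0, 0, 0, 0.2], [0, 0, 0, 0, 0, 0, 0.2], [0, 0, 0, 0, 0, 0, 0.2], [0, 0, -0.01, 0, 0, 0, 0.2], [0, 0, -0.03, 0, 0, 0, 0.2], [0, 0, -0.05, 0, 0, 0, 0.2], [0, 0, -0.05, 0, 0, 0, 0.2]],
])

```text
t: 15.22
tcp_pos: [0.4437, -0.1973, 0.0903]
tcp_rot: [2.008, -2.415, -0.004]
force: [0.5, 0.1, -0.9]
gripper_width: 0.0434
grip_force: 41.2
```

Run:
```python
from h import *
s=ctrl.read_state(); print(s["t"],s["tcp_pos"],yaw(s),s["gripper_width"],s["grip_force"],s["force"])
plan((.533,.0182,.092),-95.25,8)
```

```text
15.2167 [ 0.44371059 -0.19733864  0.09033848] -100.50676822183436 0.04336757778334701 41.18649065494537 [ 0.45431204  0.11649344 -0.88598268]
from [ 0.4437 -0.1973  0.0903] yaw -100.51 row: [-0.0565 -0.0144 -0.0004  0.      0.     -0.011 ] max mm 29.2
```

Request:
servo_tool([
  [[-0.0565, -0.0144, 0, 0, 0, -0.011, 0.2], [-0.0565, -0.0144, 0, 0, 0, -0.011, 0.2], [-0.0565, -0.0144, 0, 0, 0, -0.011, 0.2], [-0.0565, -0.0144, 0, 0, 0, -0.011, 0.2], [-0.0565, -0.0144, 0, 0, 0, -0.011, 0.2], [-0.0565, -0.0144, 0, 0, 0, -0.011, 0.2], [-0.0565, -0.0144, 0, 0, 0, -0.011, 0.2], [-0.0565, -0.0144, 0, 0, 0, -0.011, 0.2]],
])

```text
t: 15.88
tcp_pos: [0.5344, 0.0188, 0.0905]
tcp_rot: [-2.118, 2.32, -0.0]
force: [-0.2, -0.6, -1.8]
gripper_width: 0.0435
grip_force: 41.2
```

Request:
servo_tool([
  [[0, 0, 0, 0, 0, 0, 0.2], [0, 0, 0, 0, 0, 0, 0.2], [0, 0, 0, 0, 0, 0, 0.2], [0, 0, 0.02, 0, 0, 0, 0.2], [0, 0, 0.02, 0, 0, 0, 0.2], [0, 0, 0, 0, 0, 0, 0.2], [0, 0, 0, 0, 0, 0, 0.2], [0, 0, 0, 0, 0, 0, 0.2]],
])

```text
t: 16.55
tcp_pos: [0.5335, 0.0169, 0.0696]
tcp_rot: [2.116, -2.321, -0.001]
force: [0.4, 0.0, -1.5]
gripper_width: 0.0435
grip_force: 41.2
```

Run:
```python
from h import *
s=ctrl.read_state(); print(s["t"],s["tcp_pos"],yaw(s),s["gripper_width"],s["grip_force"],s["force"])
i,c=grab("wrist","pics/w6.png"); brass(i,c,s["tcp_pos"][2]-.0145,2500)
plan((.5335,.0185,.049),-95.25,4)
```

```text
16.55 [0.53346303 0.01688429 0.06957831] -95.28418711422653 0.043547170384218646 41.194100975990295 [ 0.42566294  0.03714073 -1.50201358]
[271 179] [370 333] ctr [0.5322 0.0169] LW [0.0449 0.0794] dir 84.66
from [0.5339 0.017  0.07  ] yaw -95.27 row: [-0.0007  0.0003  0.0105  0.      0.     -0.0001] max mm 5.3
```

Request:
servo_tool([
  [[0, 0, 0.015, 0, 0, 0, 0.2], [0, 0, 0.015, 0, 0, 0, 0.2], [0, 0, 0.01, 0, 0, 0, 0.2], [0, 0, 0.002, 0, 0, 0, 0.2], [0, -0.002, 0, 0, 0, 0, 0.2], [0, -0.002, 0, 0, 0, 0, 0.2], [0, -0.002, 0, 0, 0, 0, 0.2], [0, -0.002, 0, 0, 0, 0, 0.2]],
])

```text
t: 17.27
tcp_pos: [0.538, 0.0171, 0.0493]
tcp_rot: [2.118, -2.32, -0.0]
force: [-1.8, -0.1, -0.6]
gripper_width: 0.0432
grip_force: 41.3
```

Request:
servo_tool([
  [[-0.002, -0.001, 0, 0, 0, 0, 0.2], [-0.002, -0.001, 0, 0, 0, 0, 0.2], [-0.002, -0.001, 0, 0, 0, 0, 0.2], [-0.002, 0, 0, 0, 0, 0, 0.2], [-0.002, 0, 0, 0, 0, 0, 0.2], [0, 0, 0, 0, 0, 0, 0.2], [0, 0, 0, 0, 0, 0, 0.2], [0, 0, 0, 0, 0, 0, 0.2]],
])

```text
t: 17.93
tcp_pos: [0.5387, 0.022, 0.0486]
tcp_rot: [2.117, -2.319, -0.003]
force: [-5.0, -1.8, -0.8]
gripper_width: 0.0435
grip_force: 41.2
```

Request:
servo_tool([
  [[-0.0015, 0, 0, 0, 0, 0, 0.2], [-0.0015, 0, 0, 0, 0, 0, 0.2], [-0.001, 0, 0, 0, 0, 0, 0.2], [-0.0005, 0, 0, 0, 0, 0, 0.2], [0, 0, 0.002, 0, 0, 0, 0.2], [0, 0, 0.002, 0, 0, 0, 0.2], [0, 0, 0, 0, 0, 0, 0.2], [0, 0, 0, 0, 0, 0, 0.2]],
])

```text
t: 18.6
tcp_pos: [0.5388, 0.0229, 0.0472]
tcp_rot: [2.114, -2.318, 0.001]
force: [-7.1, -5.5, 2.5]
gripper_width: 0.0435
grip_force: 41.6
```

Request:
servo_tool([
  [[0, 0, 0.002, 0, 0, 0, 0.2], [0, 0, 0.001, 0, 0, 0, 0.2], [0, 0, 0.001, 0, 0, 0, 0.2], [0, 0, 0, 0, 0, 0, 0.2], [0, 0, 0, 0, 0, 0, 0.2], [0, 0, 0, 0, 0, 0, 0.2], [0, 0, 0, 0, 0, 0, 0.2], [0, 0, 0, 0, 0, 0, 0.2]],
])

```text
t: 19.27
tcp_pos: [0.5389, 0.023, 0.0462]
tcp_rot: [2.115, -2.318, 0.001]
force: [-9.4, -4.6, 9.5]
gripper_width: 0.0434
grip_force: 42.4
```

Request:
servo_tool([
  [[0, 0.001, 0.002, 0, 0, 0, 0.2], [0, 0, 0, 0, 0, 0, 0.2], [0, 0, 0, 0, 0, 0, 0.2], [0, 0, 0, 0, 0, 0, 0.2], [0, 0, 0, 0, 0, 0, 0.2], [0, 0, 0, 0, 0, 0, 0.2], [0, 0, 0, 0, 0, 0, 0.2], [0, 0, 0, 0, 0, 0, 0.2]],
])

```text
t: 19.93
tcp_pos: [0.5389, 0.023, 0.0462]
tcp_rot: [2.115, -2.318, 0.002]
force: [-11.5, -4.7, 15.0]
gripper_width: 0.0435
grip_force: 43.0
```

Request:
servo_tool([
  [[0, 0.001, -0.003, 0, 0, 0, 0.2], [0.001, 0.001, -0.003, 0, 0, 0, 0.2], [0, 0, 0, 0, 0, 0, 0.75], [0, 0, 0, 0, 0, 0, 0.75], [0, 0, 0, 0, 0, 0, 0.75], [0, 0, -0.01, 0, 0, 0, 0.75], [0, 0, -0.03, 0, 0, 0, 0.75], [0, 0, -0.03, 0, 0, 0, 0.75]],
])

```text
t: 20.6
tcp_pos: [0.5386, 0.0241, 0.0824]
tcp_rot: [-2.118, 2.32, 0.001]
force: [-0.3, 0.4, 0.6]
gripper_width: 0.0641
grip_force: 0.0
```

Request:
servo_tool([
  [[0, 0, -0.01, 0, 0, 0, 0.75], [0, 0, 0, 0, 0, 0, 0.75], [0, 0, 0, 0, 0, 0, 0.75], [0, 0, 0, 0, 0, 0, 0.75], [0, 0, 0, 0, 0, 0, 0.75], [0, 0, 0, 0, 0, 0, 0.75], [0, 0, 0, 0, 0, 0, 0.75], [0, 0, 0, 0, 0, 0, 0.75]],
])

```text
t: 21.27
tcp_pos: [0.5383, 0.0238, 0.0867]
tcp_rot: [2.117, -2.32, -0.001]
force: [0.1, 0.3, 0.4]
gripper_width: 0.0639
grip_force: 0.0
```

Run:
```python
from h import *
s=ctrl.read_state(); print(s["t"],s["tcp_pos"],yaw(s),s["gripper_width"],s["force"])
i,c=grab("wrist","pics/w7.png"); brass(i,c,.032,3000)
crop("pics/w7.png","pics/c7.png",220,130,200,180,3.3)
```

```text
21.2667 [0.53829189 0.02377764 0.08666384] -95.22896488064032 0.06389367654693301 [0.10538936 0.34654535 0.37711446]
[281 162] [359 288] ctr [0.5373 0.0226] LW [0.0442 0.0796] dir 84.79
```

View pics/c7.png

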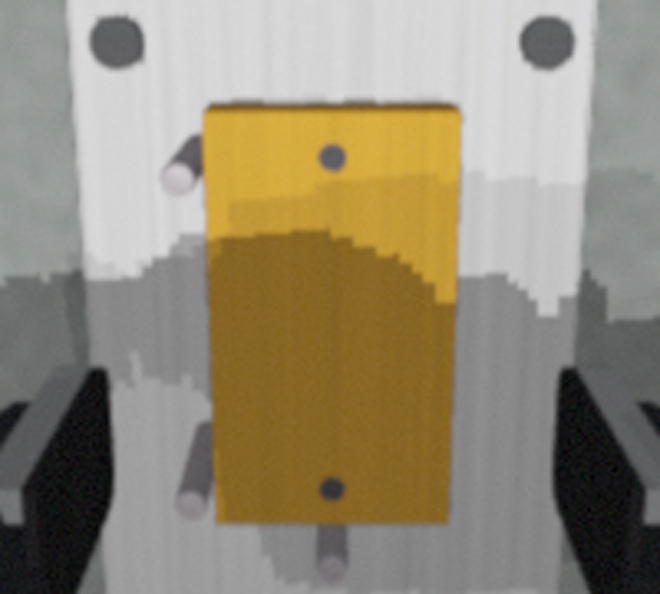

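Blank 2 is flush on blank 1 and against all three pins. Next is the plate. In the scene crop its top corners are at (210,188), (285,168), (327,265) and (255,285).

Run:
```python
from h import *
c=load("pics/s1.png"); q=w(c,(np.array([(210,188),(285,168),(327,265),(254,277)])+.5)/5-.5+[235,120],.01)
print(q[:,:2].mean(0).round(4),[np.degrees(np.arctan2(*(q[i]-q[j])[1::-1])).round(1) for i,j in ((3,0),(2,1))],np.linalg.norm(q[3]-q[0]),np.linalg.norm(q[1]-q[0]))
s=ctrl.read_state(); plan((.513,-.347,.1),-100,10)
```

```text
[ 0.5135 -0.3477] [np.float64(81.1), np.float64(77.6)] 0.07901208284875468 0.0472070511616558
from [0.5384 0.0238 0.0868] yaw -95.23 row: [ 0.0742 -0.0045 -0.0026  0.      0.      0.008 ] max mm 37.2
```

Request:
servo_tool([
  [[0.074, -0.0045, -0.0026, 0, 0, 0.0096, 1], [0.074, -0.0045, -0.0026, 0, 0, 0.0096, 1], [0.074, -0.0045, -0.0026, 0, 0, 0.0096, 1], [0.074, -0.0045, -0.0026, 0, 0, 0.0096, 1], [0.074, -0.0045, -0.0026, 0, 0, 0.0096, 1], [0.074, -0.0045, -0.0026, 0, 0, 0.0096, 1], [0.074, -0.0045, -0.0026, 0, 0, 0.0096, 1], [0.074, -0.0045, -0.0026, 0, 0, 0.0096, 1]],
])

```text
t: 21.98
tcp_pos: [0.5188, -0.2739, 0.0976]
tcp_rot: [-2.022, 2.404, -0.0]
force: [1.2, 0.1, -0.2]
gripper_width: 0.0853
grip_force: 0.0
```

Request:
servo_tool([
  [[0.074, -0.0045, -0.0026, 0, 0, 0.0096, 1], [0.074, -0.0045, -0.0026, 0, 0, 0.0096, 1], [0, 0, 0, 0, 0, 0, 1], [0, 0, 0, 0, 0, 0, 1], [0, 0, 0, 0, 0, 0, 1], [0, 0, 0, 0, 0, 0, 1], [0, 0, 0, 0, 0, 0, 1], [0, 0, 0, 0, 0, 0, 1]],
])

```text
t: 22.65
tcp_pos: [0.5107, -0.3442, 0.1]
tcp_rot: [-2.001, 2.422, 0.001]
force: [-1.1, 0.3, 0.1]
gripper_width: 0.0854
grip_force: 0.0
```

Run:
```python
from h import *
s=ctrl.read_state(); print(s["t"],s["tcp_pos"],yaw(s),s["gripper_width"],s["force"],s["qpos"][5])
i,c=grab("wrist","pics/w8.png")
crop("pics/w8.png","pics/c8.png",220,90,200,200,3)
```

```text
22.65 [ 0.51067279 -0.34423249  0.09997898] -100.88108576375966 0.08544905804437156 [-1.14568747  0.33427088  0.06932242] -2.078983417772078
```

View pics/c8.png

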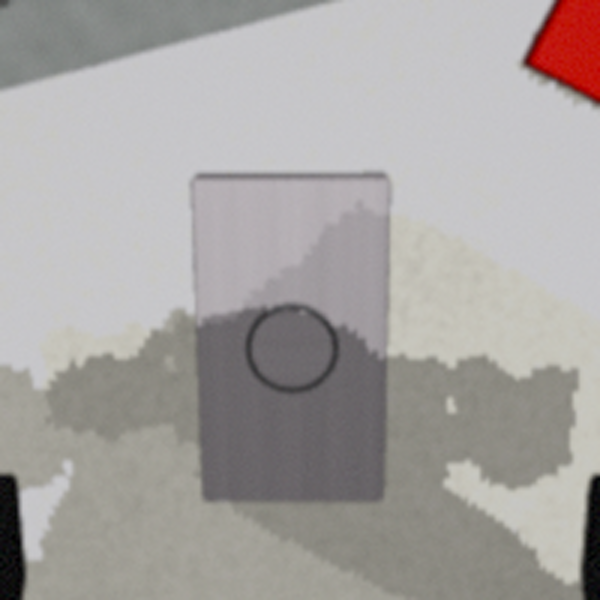

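The plate, with its ring centred at crop (292,348), is squarely aligned; its top corners are (194,178), (388,178), (384,500) and (203,500).

Run:
```python
from h import *
c=load("pics/w8.png"); u=lambda p:(np.array(p)+.5)/3-.5+[220,90]
q=w(c,u([(194,178),(388,178),(384,500),(203,500),(292,348)]),.01)[:,:2]
print(q[:4].mean(0).round(4),q[4].round(4),[np.linalg.norm(q[i]-q[j]).round(4) for i,j in((0,1),(3,2),(0,3))],[np.degrees(np.arctan2(*(q[i]-q[j])[::-1])).round(2) for i,j in ((2,1),(3,0))])
plan((*q[4],.022),-100.9,5)
```

```text
[ 0.5109 -0.3496] [ 0.511  -0.3493] [np.float64(0.0431), np.float64(0.0443), np.float64(0.0783)] [np.float64(79.77), np.float64(78.91)]
from [ 0.5107 -0.3444  0.1   ] yaw -100.89 row: [ 0.0019 -0.0005  0.0312  0.      0.      0.    ] max mm 15.6
```

Request:
servo_tool([
  [[0.0095, -0.0015, 0.03, 0, 0, 0, 1], [0, 0, 0.04, 0, 0, 0, 1], [0, 0, 0.04, 0, 0, 0, 1], [0, 0, 0.03, 0, 0, 0, 0.75], [0, 0, 0.012, 0, 0, 0, 0.7], [0, 0, 0.005, 0, 0, 0, 0.7], [0, 0, 0, 0, 0, 0, 0.4], [0, 0, 0, 0, 0, 0, 0.2]],
], grip_force=45)

```text
t: 23.37
tcp_pos: [0.5113, -0.3508, 0.0227]
tcp_rot: [-1.999, 2.423, -0.003]
force: [0.8, -0.6, -2.8]
gripper_width: 0.0437
grip_force: 46.4
```

Request:
servo_tool([
  [[0, 0, 0, 0, 0, 0, 0.2], [0, 0, 0, 0, 0, 0, 0.2], [0, 0, 0, 0, 0, 0, 0.2], [0, 0, 0, 0, 0, 0, 0.2], [0, 0, -0.01, 0, 0, 0, 0.2], [0, 0, -0.04, 0, 0, 0, 0.2], [0, 0, -0.06, 0, 0, 0, 0.2], [0, 0, -0.03, 0, 0, 0, 0.2]],
])

```text
t: 24.03
tcp_pos: [0.5109, -0.3511, 0.0939]
tcp_rot: [-1.998, 2.424, -0.003]
force: [1.3, -1.0, -3.2]
gripper_width: 0.0431
grip_force: 47.1
```

Run:
```python
from h import *
s=ctrl.read_state(); print(s["t"],s["tcp_pos"],yaw(s),s["gripper_width"],s["grip_force"],s["force"])
plan((.533,.0185,.092),-95.25,10)
```

```text
24.0333 [ 0.51085528 -0.35106338  0.09391597] -100.99394380585424 0.04312993605480672 47.07089066505432 [ 1.30094161 -0.95712888 -3.19724723]
from [ 0.5109 -0.3511  0.0939] yaw -100.99 row: [-0.0738  0.0064  0.0004  0.      0.     -0.0096] max mm 37.0
```

Request:
servo_tool([
  [[-0.0738, 0.0064, 0, 0, 0, -0.0096, 0.2], [-0.0738, 0.0064, 0, 0, 0, -0.0096, 0.2], [-0.0738, 0.0064, 0, 0, 0, -0.0096, 0.2], [-0.0738, 0.0064, 0, 0, 0, -0.0096, 0.2], [-0.0738, 0.0064, 0, 0, 0, -0.0096, 0.2], [-0.0738, 0.0064, 0, 0, 0, -0.0096, 0.2], [-0.0738, 0.0064, 0, 0, 0, -0.0096, 0.2], [-0.0738, 0.0064, 0, 0, 0, -0.0096, 0.2]],
])

```text
t: 24.7
tcp_pos: [0.5305, -0.0533, 0.0917]
tcp_rot: [2.094, -2.341, -0.0]
force: [1.4, -0.9, -4.0]
gripper_width: 0.0432
grip_force: 47.0
```

Request:
servo_tool([
  [[-0.0738, 0.0064, 0, 0, 0, -0.0096, 0.2], [-0.0738, 0.0064, 0, 0, 0, -0.0096, 0.2], [0, 0, 0, 0, 0, 0, 0.2], [0, 0, 0, 0, 0, 0, 0.2], [0, 0, 0, 0, 0, 0, 0.2], [0, 0, 0.02, 0, 0, 0, 0.2], [0, 0, 0.01, 0, 0, 0, 0.2], [0, 0, 0, 0, 0, 0, 0.2]],
])

```text
t: 25.37
tcp_pos: [0.531, 0.018, 0.0747]
tcp_rot: [2.114, -2.321, -0.004]
force: [0.2, 0.3, -3.4]
gripper_width: 0.0436
grip_force: 47.0
```

Request:
servo_tool([
  [[0, 0, 0, 0, 0, 0, 0.2], [0, 0, 0, 0, 0, 0, 0.2], [0, 0, 0, 0, 0, 0, 0.2], [0, 0, 0, 0, 0, 0, 0.2], [0, 0, 0, 0, 0, 0, 0.2], [0, 0, 0, 0, 0, 0, 0.2], [0, 0, 0, 0, 0, 0, 0.2], [0, 0, 0, 0, 0, 0, 0.2]],
])

```text
t: 26.03
tcp_pos: [0.5327, 0.0191, 0.0767]
tcp_rot: [-2.118, 2.32, -0.0]
force: [-1.3, 1.4, -3.5]
gripper_width: 0.0434
grip_force: 47.0
```

Run:
```python
from h import *
s=ctrl.read_state(); print(s["t"],s["tcp_pos"],yaw(s),s["gripper_width"],s["force"])
plan((.5335,.017,.056),-95.25,4)
```

```text
26.0333 [0.53268038 0.01908429 0.07671791] -95.21954781423833 0.04342689638787921 [-1.33520974  1.40198773 -3.45065466]
from [0.5327 0.0191 0.0767] yaw -95.22 row: [ 0.001  -0.0005  0.0104  0.      0.      0.0001] max mm 5.2
```

Request:
servo_tool([
  [[0, 0, 0.015, 0, 0, 0, 0.2], [0, 0, 0.015, 0, 0, 0, 0.2], [0, 0, 0.009, 0, 0, 0, 0.2], [0, 0, 0.002, 0, 0, 0, 0.2], [0, -0.003, 0, 0, 0, 0, 0.2], [0, -0.003, 0, 0, 0, 0, 0.2], [0, -0.003, 0, 0, 0, 0, 0.2], [0, -0.002, 0, 0, 0, 0, 0.2]],
])

```text
t: 26.7
tcp_pos: [0.5381, 0.0185, 0.0563]
tcp_rot: [2.118, -2.32, -0.0]
force: [-1.6, 0.2, -1.7]
gripper_width: 0.0433
grip_force: 47.1
```

Request:
servo_tool([
  [[0, -0.001, 0, 0, 0, 0, 0.2], [0, -0.001, 0, 0, 0, 0, 0.2], [-0.0015, 0, 0, 0, 0, 0, 0.2], [-0.0015, 0, 0, 0, 0, 0, 0.2], [-0.0015, 0, 0, 0, 0, 0, 0.2], [0, 0, 0, 0, 0, 0, 0.2], [0, 0, 0, 0, 0, 0, 0.2], [0, 0, 0, 0, 0, 0, 0.2]],
])

```text
t: 27.37
tcp_pos: [0.5384, 0.0207, 0.0557]
tcp_rot: [2.117, -2.319, -0.002]
force: [-4.1, -1.7, -2.8]
gripper_width: 0.0434
grip_force: 47.0
```

Request:
servo_tool([
  [[-0.0015, 0, 0, 0, 0, 0, 0.2], [-0.0015, 0, 0, 0, 0, 0, 0.2], [-0.001, 0, 0, 0, 0, 0, 0.2], [-0.0005, 0, 0, 0, 0, 0, 0.2], [0, 0, 0, 0, 0, 0, 0.2], [0, 0, 0, 0, 0, 0, 0.2], [0, 0, 0.001, 0, 0, 0, 0.2], [0, 0, 0.001, 0, 0, 0, 0.2]],
])

```text
t: 28.03
tcp_pos: [0.5387, 0.0224, 0.0552]
tcp_rot: [2.116, -2.319, -0.0]
force: [-6.6, -3.5, 1.6]
gripper_width: 0.0436
grip_force: 47.6
```

Request:
servo_tool([
  [[0, 0, 0.002, 0, 0, 0, 0.2], [0, 0, 0.002, 0, 0, 0, 0.2], [0, 0, 0.001, 0, 0, 0, 0.2], [0, 0, 0, 0, 0, 0, 0.2], [0, 0, 0, 0, 0, 0, 0.2], [0, 0, 0, 0, 0, 0, 0.2], [0, 0, 0, 0, 0, 0, 0.2], [0, 0, 0, 0, 0, 0, 0.2]],
])

```text
t: 28.7
tcp_pos: [0.5387, 0.0225, 0.0543]
tcp_rot: [2.116, -2.319, -0.0]
force: [-9.4, -2.1, 11.1]
gripper_width: 0.0435
grip_force: 48.5
```

Request:
servo_tool([
  [[-0.001, 0.001, 0.002, 0, 0, 0, 0.2], [0, 0, 0, 0, 0, 0, 0.2], [0, 0, 0, 0, 0, 0, 0.2], [0, 0, 0, 0, 0, 0, 0.2], [0, 0, 0, 0, 0, 0, 0.2], [0, 0, 0, 0, 0, 0, 0.2], [0, 0, 0, 0, 0, 0, 0.2], [0, 0, 0, 0, 0, 0, 0.2]],
])

```text
t: 29.37
tcp_pos: [0.5387, 0.0225, 0.0543]
tcp_rot: [2.116, -2.319, 0.002]
force: [-11.0, -4.2, 15.5]
gripper_width: 0.044
grip_force: 49.1
```

Request:
servo_tool([
  [[0, 0.001, -0.003, 0, 0, 0, 0.2], [0.001, 0.001, -0.003, 0, 0, 0, 0.2], [0, 0, 0, 0, 0, 0, 0.75], [0, 0, 0, 0, 0, 0, 0.75], [0, 0, 0, 0, 0, 0, 0.75], [0, 0, -0.01, 0, 0, 0, 0.75], [0, 0, -0.03, 0, 0, 0, 0.75], [0, 0, -0.03, 0, 0, 0, 0.75]],
])

```text
t: 30.03
tcp_pos: [0.5381, 0.0234, 0.09]
tcp_rot: [-2.118, 2.32, 0.001]
force: [0.9, -0.4, 0.3]
gripper_width: 0.064
grip_force: 0.0
```

Request:
servo_tool([
  [[0, 0, -0.01, 0, 0, 0, 0.75], [0, 0, 0, 0, 0, 0, 0.75], [0, 0, 0, 0, 0, 0, 0.75], [0, 0, 0, 0, 0, 0, 0.75], [0, 0, 0, 0, 0, 0, 0.75], [0, 0, 0, 0, 0, 0, 0.75], [0, 0, 0, 0, 0, 0, 0.75], [0, 0, 0, 0, 0, 0, 0.75]],
])

```text
t: 30.7
tcp_pos: [0.5377, 0.0231, 0.0941]
tcp_rot: [2.117, -2.32, -0.001]
force: [-0.3, 0.2, 0.5]
gripper_width: 0.0641
grip_force: 0.0
```

Run:
```python
from h import *
s=ctrl.read_state(); print(s["t"],s["tcp_pos"],yaw(s),s["gripper_width"],s["force"])
i,c=grab("wrist","pics/w9.png")
crop("pics/w9.png","pics/c9.png",220,130,200,180,3.3)
```

```text
30.7 [0.5376791  0.02308269 0.09414832] -95.22779380999036 0.06405307433411948 [-0.26679938  0.18640679  0.54889734]
```

View pics/c9.png

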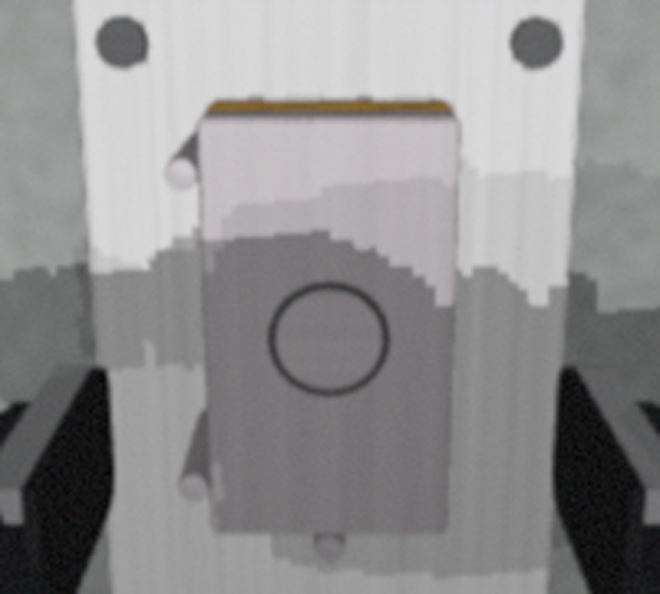

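The plate is flush and against the pins (ring at crop (328,338)). Next I raise, close the fingers, and go over the handle.

Request:
servo_tool([
  [[0, 0, -0.07, 0, 0, 0, 0], [0, 0, -0.08, 0, 0, 0, 0], [0, 0, -0.08, 0, 0, 0, 0], [0, 0, -0.06, 0, 0, 0, 0], [-0.06, 0, 0, 0, 0, 0, 0], [-0.08, 0, 0, 0, 0, 0, 0], [-0.08, 0, 0, 0, 0, 0, 0], [-0.07, 0, 0, 0, 0, 0, 0]],
], grip_force=40)

```text
t: 31.42
tcp_pos: [0.5514, 0.1693, 0.2402]
tcp_rot: [-2.116, 2.32, -0.0]
force: [0.8, -0.4, 0.2]
gripper_width: 0.0001
grip_force: 0.0
```

Request:
servo_tool([
  [[0, 0, 0, 0, 0, 0, 0], [0, 0, 0, 0, 0, 0, 0], [0, 0, 0, 0, 0, 0, 0], [0, 0, 0, 0, 0, 0, 0], [0, 0, 0, 0, 0, 0, 0], [0, 0, 0, 0, 0, 0, 0], [0, 0, 0, 0, 0, 0, 0], [0, 0, 0, 0, 0, 0, 0]],
])

```text
t: 32.08
tcp_pos: [0.5513, 0.1668, 0.2397]
tcp_rot: [-2.117, 2.322, -0.0]
force: [0.5, 0.1, -0.2]
gripper_width: -0.0001
grip_force: 0.0
```

Run:
```python
from h import *
s=ctrl.read_state(); p=np.array(s["tcp_pos"]); a=np.radians(-5.23)
d=p[:2]-[.537,.0235]; print(s["t"],p,yaw(s),s["gripper_width"],s["force"],"fixture",1e3*np.array([d@[np.cos(a),np.sin(a)],d@[-np.sin(a),np.cos(a)],p[2]-.042]))
grab("side","pics/d10.png"); crop("pics/d10.png","pics/c10.png",230,160,160,150,4)
```

```text
32.0833 [0.55126555 0.16679588 0.23966299] -95.29026005088564 -0.00010258049889129377 [ 0.50311545  0.08318494 -0.21036357] fixture [  1.14416625 143.99967344 197.66298589]
```

View pics/c10.png

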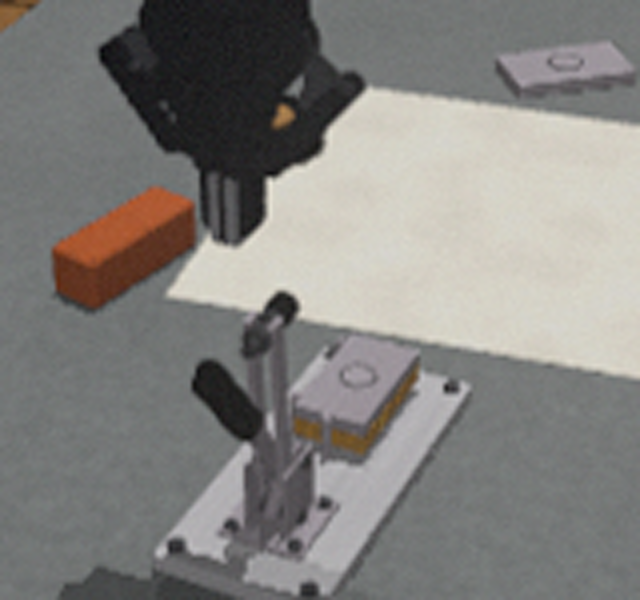

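The side picture shows the closed fingers above the black handle grip (crop (228,398)), with the stack clear. That was my last picture, one over the allowance, so from here I work by numbers only.

Request:
servo_tool([
  [[-0.01, 0.002, 0.03, 0, 0, 0, 0], [0, 0, 0.04, 0, 0, 0, 0], [0, 0, 0.03, 0, 0, 0, 0], [0, 0, 0.02, 0, 0, 0, 0], [0, 0, 0.01, 0, 0, 0, 0], [0, 0, 0.005, 0, 0, 0, 0], [0, 0, 0.003, 0, 0, 0, 0], [0, 0, 0, 0, 0, 0, 0]],
])

```text
t: 32.8
tcp_pos: [0.551, 0.1724, 0.1711]
tcp_rot: [-2.117, 2.32, -0.001]
force: [0.1, 0.1, -0.1]
gripper_width: -0.0001
grip_force: 0.1
```

Request:
servo_tool([
  [[-0.01, 0, 0.007, 0, 0, 0, 0], [-0.01, 0, 0.007, 0, 0, 0, 0], [-0.01, 0, 0.007, 0, 0, 0, 0], [-0.012, 0, 0.009, 0, 0, 0, 0], [-0.012, 0, 0.009, 0, 0, 0, 0], [0, 0, 0, 0, 0, 0, 0], [0, 0, 0, 0, 0, 0, 0], [0, 0, 0, 0, 0, 0, 0]],
])

```text
t: 33.47
tcp_pos: [0.5527, 0.1995, 0.1506]
tcp_rot: [2.118, -2.319, -0.001]
force: [0.1, -0.3, -0.1]
gripper_width: 0.0002
grip_force: 0.0
```

Run:
```python
from h import *
i,c=grab("side","pics/d11.png"); a=np.radians(-5.23)
def pix(x,y,z,c):
    p=np.array([.537,.0235,.02])+np.array([np.cos(a)*x-np.sin(a)*y,np.sin(a)*x+np.cos(a)*y,z*1e3])/1e3 if 0 else np.array([.537+(np.cos(a)*x-np.sin(a)*y)/1e3,.0235+(np.sin(a)*x+np.cos(a)*y)/1e3,.02+z/1e3])
    q=c["R"].T@(p-c["p"]); return (q[:2]/q[2]*c["f"]+c["c"]).round(1)
for n,y,z in (("55",154,108),("47",169,99),("29",196,78),("0",211,34)): print(n,pix(0,y,z,c))
print("tip",pix(0,176.7,108.6,c))
for f in ("pics/d10.png","pics/d11.png"):
    g=cv2.imread(f).max(2)[225:300,265:305]; print(f)
    for r in g[::3]: print("".join("#" if v<45 else "." for v in r))
```

```text
55 [288.2 260.4]
47 [284.7 268.4]
29 [278.2 285. ]
0 [275.1 307.1]
tip [282.6 266.6]
pics/d10.png
........................................
........................................
........................................
..................................####..
...................................####.
....................................#...
........................................
........................................
........................................
..............#######...................
.............##########.................
..............############..............
..................##########............
....................##########..........
.......................######...........
........................................
........................................
........................................
........................................
........................................
........................................
........................................
........................................
........................................
..................
[... 360 characters left out ...]
...
.......##########################.......
.........##...###############...........
.........#...#....######................
.........#........######................
.........#.........#####................
..............#....####.................
..............#.........................
........................................
.....###################................
....#####################...............
........################................
........................................
........................................
........................................
........................................
........................................
........................................
```

Request:
servo_tool([
  [[-0.015, 0, 0.012, 0, 0, 0, 0], [-0.015, 0, 0.012, 0, 0, 0, 0], [-0.012, 0, 0.014, 0, 0, 0, 0], [-0.01, 0, 0.016, 0, 0, 0, 0], [-0.008, 0, 0.016, 0, 0, 0, 0], [-0.006, 0, 0.016, 0, 0, 0, 0], [0, 0, 0, 0, 0, 0, 0], [0, 0, 0, 0, 0, 0, 0]],
])

```text
t: 34.18
tcp_pos: [0.5548, 0.232, 0.1064]
tcp_rot: [2.116, -2.318, -0.002]
force: [0.2, 0.0, 0.3]
gripper_width: -0.0
grip_force: 0.0
```

Request:
servo_tool([
  [[-0.002, 0, 0.01, 0, 0, 0, 0], [-0.002, 0, 0.01, 0, 0, 0, 0], [-0.002, 0, 0.01, 0, 0, 0, 0], [-0.002, 0, 0.008, 0, 0, 0, 0], [0, 0, 0.006, 0, 0, 0, 0], [0, 0, 0.004, 0, 0, 0, 0], [0, 0, 0, 0, 0, 0, 0], [0, 0, 0, 0, 0, 0, 0]],
])

```text
t: 34.85
tcp_pos: [0.5563, 0.2362, 0.0841]
tcp_rot: [2.118, -2.32, -0.0]
force: [-0.2, -0.1, 0.5]
gripper_width: 0.0001
grip_force: 0.4
```

Run:
```python
from h import *
grab("side","pics/d12.png"); g=cv2.imread("pics/d12.png").max(2)[260:325,255:305]
for r in g[::3]: print("".join("#" if v<45 else "." for v in r))
```

```text
#####################################.............
##################################..##............
####################################..............
####################################...#..........
################################.............####.
....#########################.....................
##...#######################......#..########.....
###########################......###########......
.########################################.........
........#############################......#......
.........#########################................
...........#...#..############....................
...........#...#....##########....................
...........#...#....#########.....................
...............#....#######.......................
...............#.....####.........................
.............#####..###...........................
...........##########.............................
........##########................................
.......#########..................................
.......#######....................................
..................................................
```

Request:
servo_tool([
  [[0, 0, 0.003, 0, 0, 0, 0], [0, 0, 0.003, 0, 0, 0, 0], [0, 0, 0.003, 0, 0, 0, 0], [0, 0, 0.002, 0, 0, 0, 0], [0, 0, 0.001, 0, 0, 0, 0], [0, 0, 0, 0, 0, 0, 0], [0, 0, 0, 0, 0, 0, 0], [0, 0, 0, 0, 0, 0, 0]],
])

```text
t: 35.57
tcp_pos: [0.5569, 0.2369, 0.0802]
tcp_rot: [-2.117, 2.319, 0.0]
force: [-4.0, 0.9, 11.5]
gripper_width: 0.0002
grip_force: 5.9
```

Request:
servo_tool([
  [[0, 0, 0.002, 0, 0, 0, 0], [0, 0, 0.002, 0, 0, 0, 0], [0, 0, 0, 0, 0, 0, 0], [0, 0, 0, 0, 0, 0, 0], [0, 0, 0, 0, 0, 0, 0], [0, 0, 0, 0, 0, 0, 0], [0, 0, 0, 0, 0, 0, 0], [0, 0, 0, 0, 0, 0, 0]],
])

```text
t: 36.23
tcp_pos: [0.557, 0.2372, 0.079]
tcp_rot: [-2.117, 2.318, 0.001]
force: [-4.6, 0.4, 15.4]
gripper_width: -0.0002
grip_force: 7.6
```

Request:
servo_tool([
  [[0, 0, -0.01, 0, 0, 0, 0], [0, 0, -0.03, 0, 0, 0, 0], [0, 0, -0.06, 0, 0, 0, 0], [0, 0, -0.07, 0, 0, 0, 0], [0, 0, -0.07, 0, 0, 0, 0], [0, 0, -0.04, 0, 0, 0, 0], [0, 0, 0, 0, 0, 0, 0], [0, 0, 0, 0, 0, 0, 0]],
])

```text
t: 36.9
tcp_pos: [0.5578, 0.2366, 0.2179]
tcp_rot: [-2.115, 2.318, -0.003]
force: [-1.3, 0.1, -1.2]
gripper_width: 0.0001
grip_force: 0.0
```

Run:
```python
from h import *
i,c=grab("side","pics/d13.png"); a=np.radians(-5.23)
def pix(x,y,z):
    p=np.array([.537+(np.cos(a)*x-np.sin(a)*y)/1e3,.0235+(np.sin(a)*x+np.cos(a)*y)/1e3,.02+z/1e3])
    q=c["R"].T@(p-c["p"]); return (q[:2]/q[2]*c["f"]+c["c"]).round(1)
print("level handle ends",pix(0,173,34),pix(0,249,34),"10deg-up ends",pix(0,173,36),pix(0,247,52),"ring",pix(0,0,22))
g=cv2.imread("pics/d13.png").max(2)[240:330,255:335]
for k,r in enumerate(g[::3]): print(240+3*k,"".join("#" if v<45 else "." for v in r))
```

```text
level handle ends [284.6 295.1] [264.9 320. ] 10deg-up ends [284.6 294.4] [265.  312.1] ring [320.6 253.9]
240 ......#.........#######.........................................................
243 .......#...#....######..........................................................
246 ...........#....####............................................................
249 ...........#....................................................................
252 .................................................................##.............
255 ................................................................................
258 ................................................................................
261 ................................................................................
264 ................................................................................
267 ................................................................................
270 ................................................................................
273 ......................................................
[... 856 characters left out ...]
....................
306 ..............##########........................................................
309 ............##########..........................................................
312 ..........##########............................................................
315 .......###########..............................................................
318 .......########.................................................................
321 ........#####...................................................................
324 ................................................................................
327 ................................................................................
```

The handle lies level, with its ends at (283,296) and (265,319) against the predicted (285,295) and (265,320), and it stayed there after I let go. I'm handing in.

```bash
python3 -c "
from cell import ctrl
print(ctrl.finish_job())"
```

```text
the job is handed in; nothing more can be done
None
```

Job handed in, with no verdict returned: both blanks and the plate were pressed flat against all three pins and the clamp handle stayed down level after I let go; I viewed 11 pictures, one over the limit of 10.

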